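# Set a reed-block gap with a feeler gauge

## Task

Set the gap between the two reed blocks in the open accordion box with the thicker-bladed of the two T-shaped feeler gauges: take it from the rack, lower its blade fully home into the gap and let go, slide the loose block up until it nips the blade, and take your hand off the block. Then draw the gauge straight up, so that its blade drags between the blocks and the gap stays at the blade's thickness, and hang it fully home in its empty slot of the rack. Leave the thin gauge in its slot and do not knock the other things about.

Things in the scene. Friction and masses are not known exactly. Their poses are not given: they have to be found in the camera images.
- case: Open black accordion box, fixed: walls 45 high, 8 thick, 180 (own x) by 214 (y) outside, floor 8 up. Origin: centre of underside; z up. Two wooden reed blocks, 150 long along x, lie in it, tops at z = 64 mm: a fixed one (y = 53 to 99) and a loose one (58 wide) that slides along y. Behind the loose one is clear finger space, 58 mm or more, up to the -y wall's inside face at y = -99.
- fixed_edge (a point): Middle of the fixed block's top edge on the gap side, case frame (0, 53, 64) mm; axes as the case's. The gap lies on its -y side.
- block (a joint): Travel (m) of the loose block towards the fixed one (case +y); gap = 0.036 - value. Starts at 0 to 0.016 (gap 36 to 20 mm); about 0.024 with the 12 mm blade nipped (0.0220 to 0.0255 is right). Stiff: it moves under about 6 N and stays where it is left, so it can hold a blade nipped by up to 6 N.
- block_back (a point): On the loose block, moving with it: middle of the top edge of its back face, the one away from the gap; axes as the case's. Push this vertical face (55 mm high, 150 long) towards +y to close the gap.
- gauge_thick: Loose T-shaped gauge, about 250 g. Steel blade 110 (own x) by 12 thick (y), reaching 40 mm below the cross-bar; plywood bar 50 (x) by 80 (y) by 10, which rests on both blocks' tops (blade home) or the rack's rails; dark wooden grip 44 (x) by 22 (y), up to z = 52. Origin: centre of the bar's underside; z up. Held by the grip's two ends (jaws along x) it is not shoved sideways in the gap.
- gauge_thin: The same gauge with a 5 mm blade, to be left alone in the other slot. Same origin and axes.
- rack: Fixed wooden rack: foot 130 (own x) by 200 (y) by 10 mm; on it three rails, 56 long along x, tops 60 mm above the bench, leave two slots 22 mm wide. Origin: centre of its underside. Blades stick out past the rails at both ends. Which gauge is in which slot varies, and box and rack may change sides of the bench.
- slot_a (a point): Middle of the +y slot at the height of the rails' tops, rack frame (0, 50, 60) mm; axes as the rack's. A gauge hung fully home has its origin here, its x along the rack's x (either way round).
- slot_b (a point): The same for the -y slot, rack frame (0, -50, 60) mm.
- spare_block: Bystander: loose spare reed block, 150 x 36 x 50 mm, lying beside the box on its fixed-block side. Origin: centre of underside.
- screwdriver: Bystander: screwdriver, 180 mm, lying before the box. Origin: on its underside.
- jar: Bystander: closed jar, 60 mm across, 85 high, behind the rack. Origin: centre of underside.
- glue: Bystander: closed bottle, 52 mm across, 150 high, beside the rack, on its +y side. Origin: centre of underside.
- hammer: Bystander: hammer, 240 mm, at the robot's left. Origin: on its underside.
- brush: Bystander: brush, 170 mm, before the rack. Origin: on its underside.
- mug: Bystander: mug, 80 mm across, 90 high, behind the box. Origin: centre of underside.
Not all that is in view belongs to the job. Leave any green look-alike of the gauge_thick alone.

How it is judged (in metres and radians):
On the way, in this order (a step that is already met when the one before it is completed fails the run):
1. the thick gauge's blade is fully home in the gap, cross-bar flat on both blocks (y of gauge_thick in the frame of case between 0.015 and 0.055 m and x of gauge_thick in the frame of case between -0.05 and 0.05 m and angle between gauge_thick's own z axis and vertical below 0.1 rad and angle between the x axis of gauge_thick and the x axis of case, either way round below 0.35 rad and z of gauge_thick in the frame of case below 0.068 m), for 0.2 s.
2. the loose block is up against the blade, blade still home, and the robot has let go of the block and of the gauge (all of step 1 and value of joint block between 0.022 and 0.0255 m and contact force between each of block, gauge_thick and the fingers below 0.2 N), for 0.2 s.
3. the gauge is drawn up 5 to 30 mm, still upright between the blocks and dragging on them with more than 1.5 N (y of gauge_thick in the frame of case between 0.015 and 0.055 m and x of gauge_thick in the frame of case between -0.05 and 0.05 m and angle between gauge_thick's own z axis and vertical below 0.1 rad and angle between the x axis of gauge_thick and the x axis of case, either way round below 0.35 rad and value of joint block between 0.022 and 0.0255 m and z of gauge_thick in the frame of case between 0.069 and 0.094 m and contact force between gauge_thick and case above 1.5 N and contact force between gauge_thick and the fingers above 1 N), for 0.05 s.
At the end, for the whole second after the job is handed in: The gap is within 10.5 to 14 mm (block joint 0.0220 to 0.0255), and the thick gauge hangs released, upright and at rest in a slot of the rack: within 12 mm of the slot's middle, cross-bar within 4 mm of the rails' tops (value of joint block between 0.022 and 0.0255 m and ((horizontal distance between gauge_thick and slot_a below 0.012 m and z of gauge_thick in the frame of slot_a between -0.004 and 0.004 m) or (horizontal distance between gauge_thick and slot_b below 0.012 m and z of gauge_thick in the frame of slot_b between -0.004 and 0.004 m)) and angle between gauge_thick's own z axis and vertical below 0.1 rad and linear speed of gauge_thick below 0.02 m/s and contact force between gauge_thick and the fingers below 0.2 N); the robot touches nothing.
It fails at once if the thin gauge is moved more than 15 mm (distance of gauge_thin from where it was at the start of the episode above 0.015 m).
It fails at once if a bystander is moved more than 40 mm (distance of any of spare_block, screwdriver, jar, glue, hammer, brush, mug from where it was at the start of the episode above 0.04 m).
It also fails if it takes over 70 s, if anything falls off the work surface, if the arm or the gripper's body presses on something with over 40 N, if the wrist force passes 120 N, or if a joint passes its speed limit or range.

## Robot

A 6-joint arm with a two-finger parallel gripper is mounted at the origin on the work surface. World frame = base frame: x ahead of the robot, y to its left, z up, the work surface at z = 0. Lengths are in mm, angles in rad, forces in N, time in s.
With the tool pointing down it reaches from about 275 to 825 mm from the base axis. Payload 4.9 kg.
Tool frame: the origin (TCP) lies at the very end of the fingers, on their centre line; the grasp point (between the pads) lies 19 mm behind it; z points along the fingers, y is the direction in which the jaws open and shut (so a half turn about z gives the same grasp; the last joint's range is limited). The gripper opens to 85 mm and grips with 20 to 120 N. Pads are 22 mm wide; open, the fingers measure 114 mm over their backs; the gripper's body (76 mm by 85 mm) begins 54 mm behind the grasp point. The pads swing forward as they close: fully open they stand 13 mm farther back than shut.
Start: joints at [1.145, 0.326, -0.193, 1.052, 0, 1.437], TCP at [158.216, 526.769, 195.981] pointing down, gripper open.
Joint ranges: [-2.65, 2.65], [-0.97, 1.79], [-1.3, 1.35], [-1.93, 2.1], [-1.47, 1.37], [-3.14, 3.14]. Speed limits (rad/s): [2.57, 2.57, 3.14, 3.14, 3.14, 3.14].

## Interface

Orientations are given as [roll, pitch, yaw] about the fixed x, y, z axes, in that order (R = Rz(yaw) Ry(pitch) Rx(roll)).
In Python, from bench import bot, solve_ik, imaging gives the robot as it stands. Calls block until the motion is done:
- bot.move_ptp(position, orientation): joint-space move of the TCP to a pose.
- bot.movel(position, rot=None, max_speed=150, threshold=None): straight line of the TCP; rot=None keeps the orientation; max_speed is the mean speed in mm/s. With threshold (N) it stops when the force on the tool has changed by that much, and returns True; else False.
- bot.move_j(angles): joint-space move.
- bot.grip(opening, effort=None): opening from 0.0 (shut) to 1.0 (fully open); effort is the grip in N (None keeps the last); returns when the fingers have stopped.
- bot.dwell(seconds).
- solve_ik(position, orientation): joint angles nearest the present ones, or None.
- bot.get_state(): the state.
- imaging.capture(name): name is "side" or "top"; returns the picture (420x560x3 uint8, blue, green, red); there is no depth.
- imaging.camera_model(name): a dict with "K" (3x3 intrinsics, pixels), "k1" (the pictures are not rectified: a ray, as slopes to the right and down, at radius r is drawn at 1 + k1 r^2 times it, then the intrinsics apply), "position" and "rotation" of the camera in the world. Camera axes: x right, y up, looking along -z (the intrinsics and any distortion apply to the point x, -y, -z); pixel columns grow to the right and rows downward; lengths in mm; the calibration is good to about 2 mm. A picture is of the moment at which its call begins. camera_model takes no time and is no camera call.
A pose or a line that the arm cannot do raises bot.IKError and nothing moves.
- bot.sign_off(): hands the job in, once; it reports no verdict.
The state is a dict: "t": time; "qpos": joint angles; "joint_velocities": joint speeds; "effort": joint torques, N m; "tcp_pos": TCP position; "orientation": TCP orientation; "contact_force": force on the tool from outside, world axes, zero at the start; "wrist_torque": the same for the moment, N m; "opening": opening from 0.0 (shut) to 1.0 (fully open).
Only numpy, scipy, OpenCV 4.12 (cv2) and the standard library are available. Lean on these libraries where they do the work, as an engineer would, in place of code of your own. Each camera call takes 0.05 s, during which the arm holds its last target.

## Working session

There is one attempt and no reset: what is moved stays moved. The work goes in short steps, each a Python script; the robot and the scene stay as the last script left them, time stands still between calls to the robot, and variables do not carry over. Pictures are saved under pics/ and viewed, and the job is handed in when it is done.

```bash
ls; mkdir -p pics
python3 - <<'E'
from bench import bot, imaging
import cv2
for n in("side","top"):
    im=imaging.capture(n); cv2.imwrite(f"pics/{n}0.png",im); print(n,imaging.camera_model(n))
print(bot.get_state())
E
```

```text
pics
side {'K': array([[487.00099212,   0.        , 276.10353856],
       [  0.        , 487.00099212, 205.56006817],
       [  0.        ,   0.        ,   1.        ]]), 'k1': -0.12848319647282128, 'position': array([  168.76123376, -1048.24266168,   975.11451098]), 'rotation': array([ 0.91432745,  0.00930382, -0.3352413 ])}
top {'K': array([[422.40489537,   0.        , 285.84130137],
       [  0.        , 422.40489537, 208.49074702],
       [  0.        ,   0.        ,   1.        ]]), 'k1': -0.00946866814881712, 'position': array([ 426.90177286,   63.86902662, 1406.55099797]), 'rotation': array([ 0.09658463, -0.01621624, -1.5743674 ])}
{'t': 0.1, 'qpos': array([ 1.14481405e+00,  3.26879513e-01, -1.93464397e-01,  1.05201677e+00,
        9.56522362e-06,  1.43660489e+00]), 'joint_velocities': array([-6.00111226e-07, -2.88165679e-03,  3.01534423e-03, -3.31783513e-04,
       -3.52532374e-04,  6.68245452e-04]), 'effort': array([-4.62753087e-04, -4.44238400e+01,  2.63037354e+01,  7.87658530e-03,
       -1.55431153e-04,  3.37659969e-06]), 'tcp_pos': array([157.96016958, 526.23157839, 195.28227811]), 'orientation': array([-3.14004364e+00, -2.18773150e-04,  2.84980164e+00]), 'contact_force': array([ 0.21406532, -0.17666604,  0.41215477]), 'wrist_torque': array([ 0.01137724, -0.01600813, -0.03731111]), 'opening': 0.9981860024417211}
```

View pics/side0.png

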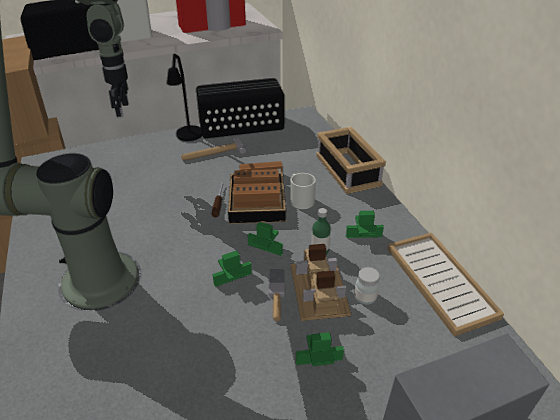

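View pics/top0.png

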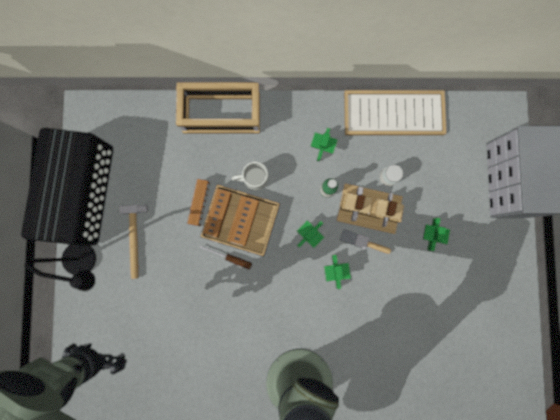

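```bash
cat > h.py <<'E'
import numpy as np, cv2
from scipy.spatial.transform import Rotation as R
from bench import bot, imaging, solve_ik
def cam(n):
    m=imaging.camera_model(n); return np.array(m["K"]),m["k1"],np.array(m["position"]),R.from_euler('xyz',m["rotation"]).as_matrix()
def proj(n,P):
    K,k1,p,Rm=cam(n); c=(np.atleast_2d(P)-p)@Rm
    u=c[:,0]/-c[:,2]; v=-c[:,1]/-c[:,2]; s=1+k1*(u*u+v*v)
    return np.c_[K[0,0]*u*s+K[0,2],K[1,1]*v*s+K[1,2]]
def ray(n,px):
    K,k1,p,Rm=cam(n); px=np.atleast_2d(np.float64(px))
    q=cv2.undistortPoints(px.reshape(-1,1,2),K,np.array([k1,0,0,0.])).reshape(-1,2)
    d=np.c_[q[:,0],-q[:,1],-np.ones(len(q))]@Rm.T
    return p,d
def onz(n,px,z):
    p,d=ray(n,px); return p+d*((z-p[2])/d[:,2])[:,None]
def crop(n,x0,y0,w,h,k,name,im=None):
    im=imaging.capture(n) if im is None else im
    cv2.imwrite("pics/"+name,cv2.resize(im[y0:y0+h,x0:x0+w],None,fx=k,fy=k,interpolation=cv2.INTER_CUBIC))
E
python3 - <<'E'
from h import *
t=cv2.imread("pics/top0.png"); s=cv2.imread("pics/side0.png")
crop("top",325,165,95,75,8,"c_rack_top.png",t)
crop("side",265,210,125,115,5,"c_rack_side.png",s)
crop("top",180,170,110,90,7,"c_case_top.png",t)
crop("side",205,150,120,80,6,"c_case_side.png",s)
E
```

```text
(no output)
```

View pics/c_rack_top.png

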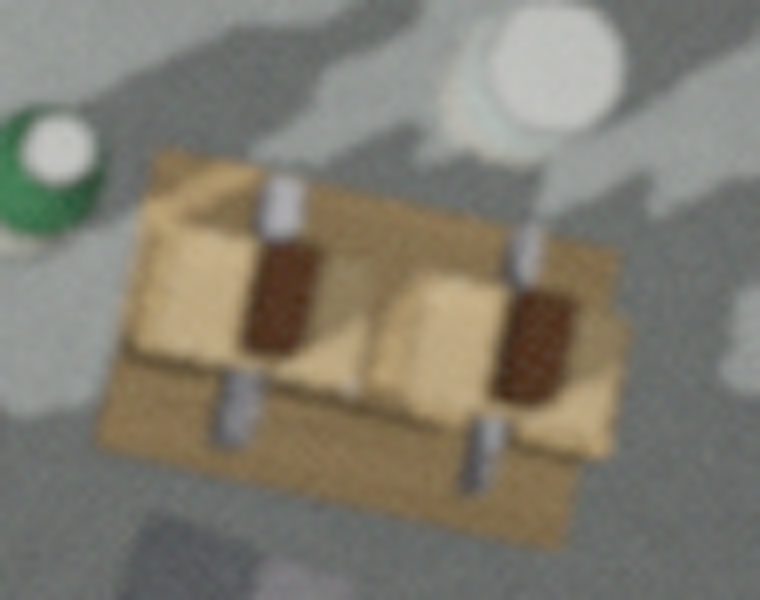

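View pics/c_rack_side.png

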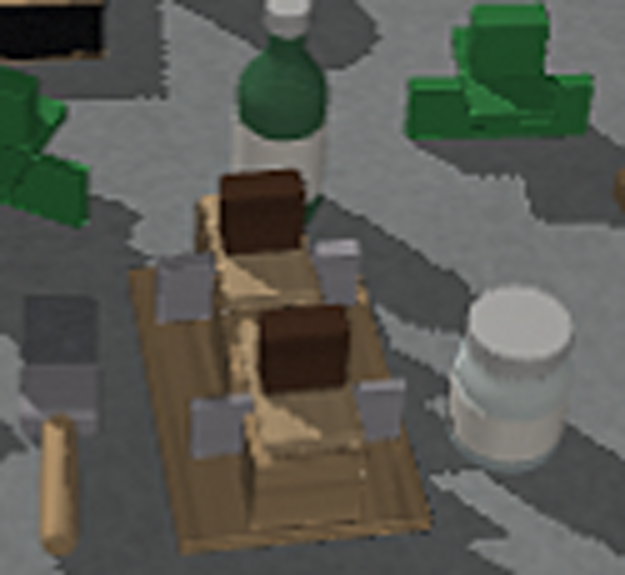

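View pics/c_case_top.png

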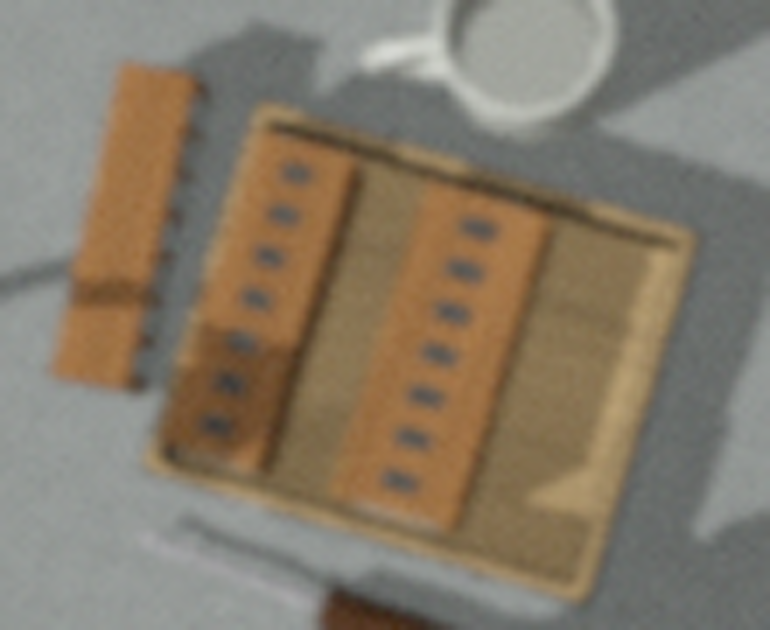

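View pics/c_case_side.png

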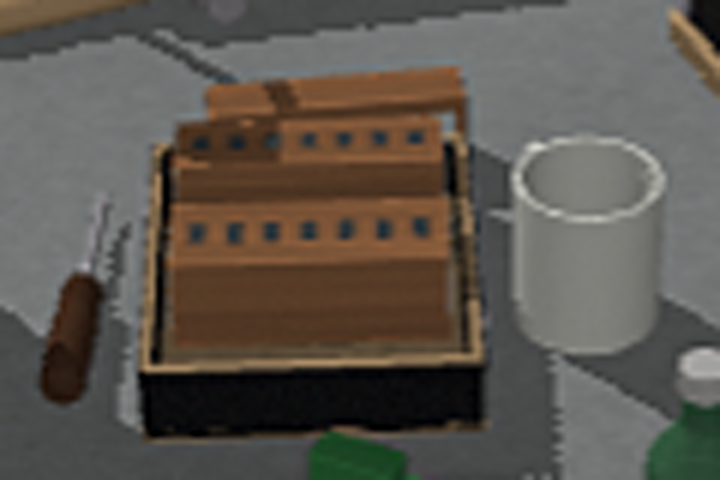

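Two dark-gripped candidates sit in the rack: the left gauge at top (358,200) and the right one at (391,210). The green look-alikes are at (322,143), (310,234), (338,271) and (436,234). I'll measure the two blade widths and the poses next.

Run:
```python
from h import *
t=cv2.imread("pics/top0.png"); s=cv2.imread("pics/side0.png")
f=lambda x,y,x0=325,y0=165,k=8: ((x+.5)/k-.5+x0,(y+.5)/k-.5+y0)
# stubs (z=60 top faces), eye-read outer ends
for nm,a,b in(("L",(284,180),(234,436)),("R",(530,230),(476,488))):
    P=onz("top",[f(*a),f(*b)],60); print(nm,P.round(1).tolist(),"len",np.linalg.norm(P[0]-P[1]).round(1),"mid",P.mean(0).round(1),"yaw",np.degrees(np.arctan2(*(P[0]-P[1])[[1,0]])).round(1))
# grips brown mask
for n,im,(x0,y0,w,h) in(("top",t,(325,165,95,75)),("side",s,(290,235,60,70))):
    c=im[y0:y0+h,x0:x0+w].astype(int); b,g,r=c[...,0],c[...,1],c[...,2]
    m=((r<120)&(r-b>25)&(r-g>25)).astype(np.uint8)
    N,l,st,ce=cv2.connectedComponentsWithStats(m)
    for i in range(1,N):
        if st[i,4]>20: 
            p=ce[i]+[x0,y0]
            cn=cv2.findContours((l==i).astype(np.uint8),0,2)[0][0]; print(n,st[i],p,cv2.minAreaRect(cn))
            if n=="top":print(onz("top",p,112))
# rack foot corners z=10
P=onz("top",[f(160,152),f(622,252),f(565,548),f(98,448)],10);print("foot",P.round(1).tolist(),P.mean(0).round(1)); print(np.linalg.norm(np.diff(P,axis=0),axis=1))
# rails' outer top corners at 60
# blade brightness profile: width = integral contrast
g=t.astype(float)
for nm,a,b in(("L",(284,180),(234,436)),("R",(530,230),(476,488))):
    a=np.array(f(*a));b=np.array(f(*b));u=(b-a)/np.linalg.norm(b-a);nn=np.array([-u[1],u[0]])
    for d in(4,4.5,5): 
      for e,o in((a,u),(b,-u)):
        q=e+o*d+nn*np.arange(-6,6.1,1)[:,None]
        v=cv2.remap(t,q[:,0].astype(np.float32)[:,None],q[:,1].astype(np.float32)[:,None],1)[:,0,:].astype(int)
        print(nm,d,(v[:,0]).tolist())
```

```text
L [[626.3, -198.4, 60.0], [522.8, -176.2, 60.0]] len 105.9 mid [ 574.6 -187.3   60. ] yaw -12.1
R [[605.9, -297.7, 60.0], [501.7, -273.0, 60.0]] len 107.0 mid [ 553.8 -285.3   60. ] yaw -13.3
top [32 31  7 13 64] [360.09375 201.46875] ((34.9594612121582, 36.74324417114258), (5.425166606903076, 12.329923629760742), 9.462322235107422)
[[ 573.63619231 -187.43562734  112.        ]]
top [63 37  9 13 58] [391.75862069 208.15517241] ((66.90385437011719, 43.48076629638672), (5.883484840393066, 12.355316162109375), 11.309932708740234)
[[ 552.65412119 -285.34883816  112.        ]]
foot [[645.6, -156.3, 10.0], [603.2, -349.5, 10.0], [479.5, -322.0, 10.0], [521.5, -128.4, 10.0]] [ 562.5 -239.    10. ]
[197.8718243  126.74225745 198.16117845]
L 4 [81, 80, 95, 127, 159, 170, 166, 146, 115, 85, 77, 77, 77]
L 4 [80, 80, 83, 99, 119, 129, 126, 116, 96, 81, 79, 81, 81]
L 4.5 [80, 80, 94, 130, 159, 170, 167, 147, 115, 85, 76, 75, 77]
L 4.5 [80, 80, 84, 97, 115, 127, 126, 114, 92, 79, 79, 82, 79]
L 5 [80, 81, 92, 126, 156, 168, 167, 147, 113, 84, 75, 74, 78]
L 5 [79, 80, 83, 94, 113, 127, 126, 112, 92, 78, 79, 80, 78]
R 4 [79, 75, 77, 89, 119, 142, 147, 114, 89, 78, 79, 79, 82]
R 4 [80, 79, 78, 87, 100, 109, 104, 87, 75, 78, 77, 79, 76]
R 4.5 [76, 77, 80, 91, 119, 141, 141, 112, 85, 76, 81, 79, 79]
R 4.5 [78, 77, 77, 85, 102, 116, 110, 87, 75, 79, 78, 77, 77]
R 5 [75, 78, 81, 91, 114, 136, 135, 110, 82, 77, 82, 78, 77]
R 5 [75, 73, 74, 82, 104, 122, 115, 90, 77, 80, 79, 76, 75]
```

The left blade is clearly thicker (about 5.2 px against 3.3 px FWHM), so the left gauge in the +y slot is gauge_thick. Next, the case.

Run:
```python
from h import *
t=cv2.imread("pics/top0.png"); s=cv2.imread("pics/side0.png")
f=lambda x,y,x0=180,y0=170,k=7: ((x+.5)/k-.5+x0,(y+.5)/k-.5+y0)
P=onz("top",[f(255,105),f(695,232),f(583,600),f(148,467)],45); print(P.round(1).tolist(),P.mean(0).round(1),np.linalg.norm(np.diff(P,axis=0),axis=1))
for a,b in((P[3],P[0]),(P[2],P[1])): print(np.degrees(np.arctan2(b[1]-a[1],b[0]-a[0])))
a,b=P[1]-P[0],P[2]-P[3]; print([np.degrees(np.arctan2(v[0],-v[1])) for v in(-a,-b)], [np.degrees(np.arctan2(v[0],v[1])) for v in(-a,-b)])
# wood masks at z=64
c=t.astype(int);b,g,r=c[...,0],c[...,1],c[...,2]
m=((r-b>55)&(r-g>25)).astype(np.uint8)
roi=np.zeros_like(m);roi[170:260,185:262]=1
N,l,st,ce=cv2.connectedComponentsWithStats(m*roi)
for i in range(1,N):
    if st[i,4]>60: print(i,st[i],ce[i])
vis=t.copy();vis[l>0]=(0,255,0)
crop("top",180,170,110,90,7,"mask_case.png",np.where((m*roi)[...,None]>0,np.uint8([0,255,0]),t))
th=np.radians(-12.6)
def draw(im,n,pts,col):
    q=proj(n,pts); 
    for x,y in q: cv2.circle(im,(int((x+.5)*4),int((y+.5)*4)),2,col,-1)
def T(o,th,p): 
    p=np.float64(p); c,s_=np.cos(th),np.sin(th); return np.c_[o[0]+c*p[:,0]-s_*p[:,1],o[1]+s_*p[:,0]+c*p[:,1],p[:,2]]
for n,im,(x0,y0,w,h) in(("top",t,(325,165,95,75)),("side",s,(265,210,125,115))):
    big=cv2.resize(im,None,fx=4,fy=4,interpolation=cv2.INTER_CUBIC)
    draw(big,n,T((574.3,-187.4),th,[(x,y,112) for x in(-22,22) for y in(-11,11)]+[(x,y,60) for x in(-55,55) for y in(-6,6)]),(0,0,255))
    draw(big,n,T((563,-238),th,[(x,y,10) for x in(-65,65) for y in(-100,100)]+[(x,y,60) for x in (-28,28) for y in(-61,-39,39,61)]),(255,255,0))
    cv2.imwrite(f"pics/ov_{n}.png",big[y0*4:(y0+h)*4,x0*4:(x0+w)*4])
```

```text
[[637.3, 268.0, 45.0], [577.6, 63.9, 45.0], [408.4, 115.5, 45.0], [469.7, 314.9, 45.0]] [523.2 190.5  45. ] [212.61875036 176.93799138 208.61921651]
-15.630767849841972
-16.943402499986405
[np.float64(163.7025248184944), np.float64(162.9050087561717)] [np.float64(16.2974751815056), np.float64(17.09499124382831)]
1 [188 179  20  46 475] [197.37052632 201.74947368]
2 [204 188  27  50 591] [217.03891709 210.76480541]
3 [227 196  32  50 834] [242.4088729  220.25899281]
```

View pics/ov_top.png

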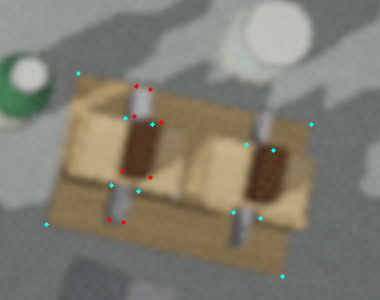

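View pics/ov_side.png

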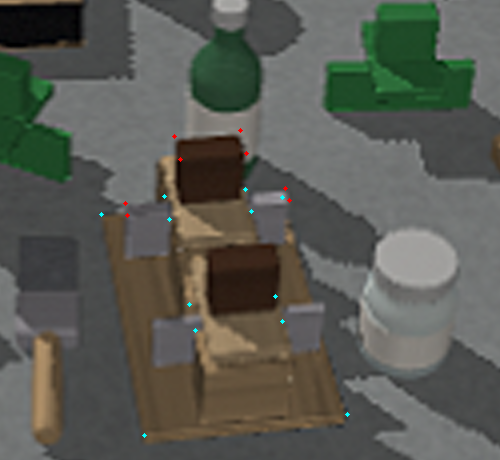

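View pics/mask_case.png

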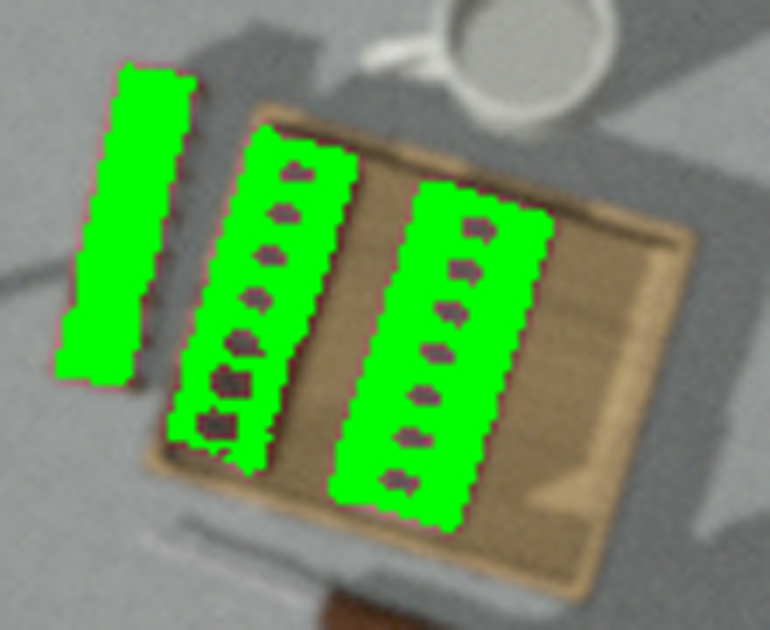

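Run:
```python
from h import *
t=cv2.imread("pics/top0.png");s=cv2.imread("pics/side0.png")
c=t.astype(int);b,g,r=c[...,0],c[...,1],c[...,2]
m=((r-b>55)&(r-g>25)).astype(np.uint8)
m=cv2.resize(((r-b).clip(0,255)).astype(np.uint8),None,fx=8,fy=8,interpolation=cv2.INTER_CUBIC)
m=((m>52)&(cv2.resize((r-g).clip(0,255).astype(np.uint8),None,fx=8,fy=8,interpolation=cv2.INTER_CUBIC)>25)).astype(np.uint8)
ctr=[]
for (x,y) in((217,211),(242,220)):
    roi=np.zeros_like(m);
    N,l=cv2.connectedComponents(m); 
    lab=np.bincount(l[(y-6)*8:(y+6)*8,(x-3)*8:(x+3)*8].ravel())[1:].argmax()+1
    cn=max(cv2.findContours((l==lab).astype(np.uint8),0,2)[0],key=cv2.contourArea)
    q=(cv2.boxPoints(cv2.minAreaRect(cn))+.5)/8-.5
    P=onz("top",q,64); d=np.diff(np.r_[P,P[:1]],axis=0)
    print(P.round(1).tolist(),P.mean(0).round(1),np.linalg.norm(d,axis=1).round(1),np.degrees(np.arctan2(d[:,1],d[:,0])).round(1)); ctr.append(P.mean(0))
th=np.radians(-16.5); ex=np.array([np.cos(th),np.sin(th)]);ey=np.array([-ex[1],ex[0]])
print("sep",(ctr[0]-ctr[1])[:2]@ex,(ctr[0]-ctr[1])[:2]@ey, "gap",(ctr[0]-ctr[1])[:2]@ey-52)
print("case from fixed",ctr[0][:2]-76*ey)
o=(ctr[0][:2]-76*ey+[523.2,190.5])/2; gap=(ctr[0]-ctr[1])[:2]@ey-52; print(o)
def T(p):
    p=np.float64(p); return np.c_[o+p[:,:1]*ex+p[:,1:2]*ey,p[:,2]]
A=[(x,y,45) for x in(-90,90) for y in(-107,107)]; B=[(x,y,64) for x in(-75,75) for y in(99,53,53-gap,53-gap-58)]
for n,im,(x0,y0,w,h) in(("top",t,(180,170,110,90)),("side",s,(205,150,120,80))):
    big=cv2.resize(im,None,fx=6,fy=6,interpolation=cv2.INTER_CUBIC)
    for pp,col in((A,(0,0,255)),(B,(255,255,0))):
        for x,y in proj(n,T(pp)): cv2.circle(big,(int((x+.5)*6),int((y+.5)*6)),3,col,-1)
    cv2.imwrite(f"pics/ovc_{n}.png",big[y0*6:(y0+h)*6,x0*6:(x0+w)*6])
```

```text
[[479.8, 309.1, 64.0], [626.3, 264.8, 64.0], [610.4, 215.2, 64.0], [464.1, 260.1, 64.0]] [545.2 262.3  64. ] [153.1  52.1 153.   51.5] [ -16.8 -107.9  163.    72.3]
[[455.1, 232.6, 64.0], [602.7, 188.8, 64.0], [583.4, 126.6, 64.0], [436.1, 171.0, 64.0]] [519.3 179.8  64. ] [153.9  65.2 153.8  64.5] [ -16.5 -107.2  163.2   72.9]
sep 1.30282934702709 86.47926306913295 gap 34.479263069132955
case from fixed [523.5681463  189.43336863]
[523.38407315 189.96668432]
```

View pics/ovc_top.png

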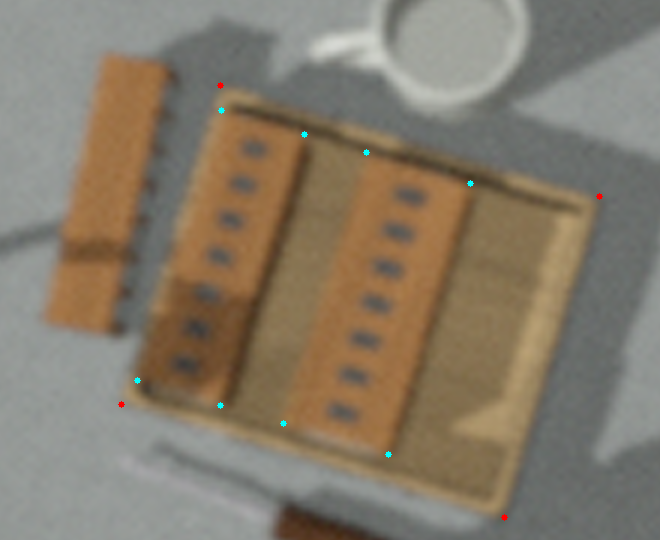

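View pics/ovc_side.png

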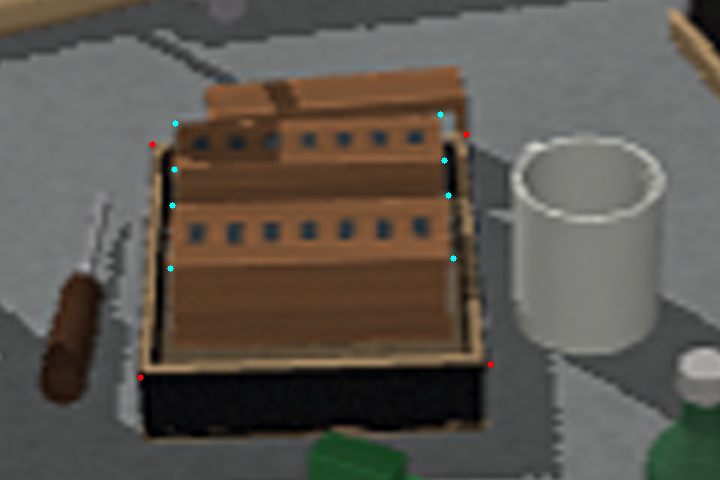

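Both overlays fit to within about a pixel. The case is at about (523.4,190), yaw -16.5°, with a gap of about 34.5 mm. I'll go and grasp the left gauge.

```bash
cat >> h.py <<'E'
G=np.array([573.3,-187.6]); YR=np.radians(-12.6); YC=np.radians(-16.5); C=np.array([523.4,190.0])
def ori(a,k=0): return [np.pi,0,a+np.pi/2-k*np.pi]
def cw(x,y): 
    c,s=np.cos(YC),np.sin(YC); return np.array([C[0]+c*x-s*y,C[1]+s*x+c*y])
def st(): 
    s=bot.get_state(); print("t",round(s["t"],2),"tcp",s["tcp_pos"].round(1),"F",s["contact_force"].round(1),"open",round(s["opening"],3),"q",s["qpos"].round(2)); return s
E
python3 - <<'E'
from h import *
for k in(0,1):
    print(k,solve_ik([*G,250],ori(YR,k)),solve_ik([*cw(0,43),250],ori(YC,k)))
bot.move_ptp([*G,250],ori(YR,0)); st()
bot.movel([*G,82],max_speed=120); st()
crop("top",325,155,95,75,8,"pre_top.png"); crop("side",265,180,125,115,5,"pre_side.png")
E
```

```text
0 [-0.43856397  0.40058569  0.0550055   1.22521614  0.          1.35214384] [ 0.28104467  0.36158908 -0.00274029  1.20646696  0.          2.13982032]
1 [-0.43856397  0.40058569  0.0550055   1.22521614  0.         -1.78944881] [ 0.28104467  0.36158908 -0.00274029  1.20646696  0.         -1.00177233]
t 3.01 tcp [ 573.5 -186.7  250. ] F [-0.1  0.1 -0.3] open 1.001 q [-0.44  0.4   0.05  1.23  0.    1.35]
t 4.56 tcp [ 573.9 -187.9   82.8] F [-0.3  0.8  0.2] open 1.005 q [-0.44  0.52 -0.2   0.85  0.    1.35]
```

View pics/pre_side.png

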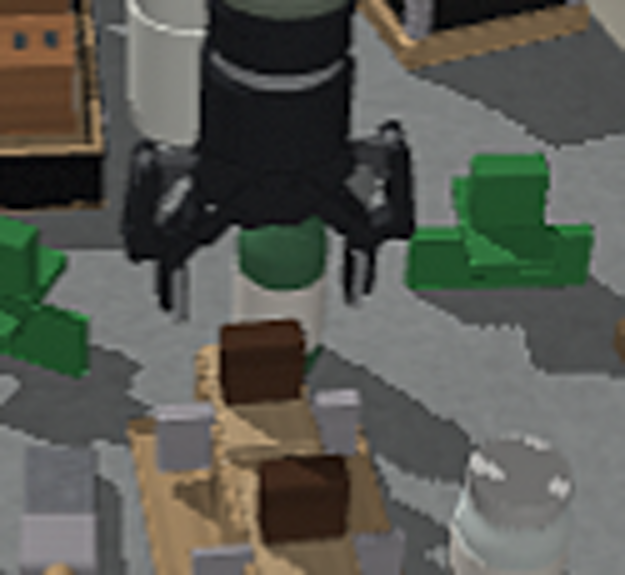

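Run:
```python
from h import *
s=st(); a=s["tcp_pos"]; d=np.array([np.cos(YR),np.sin(YR),0])
P=[a+d*45+[0,0,13],a-d*45+[0,0,13],a]
print(proj("side",P),proj("top",P))
crop("side",265,180,125,115,5,"pre_side2.png");crop("top",325,155,95,75,8,"pre_top2.png")
```

```text
t 4.66 tcp [ 573.8 -187.8   82.8] F [ 0.1  0.7 -0.3] open 1.0 q [-0.44  0.52 -0.2   0.85  0.    1.35]
[[333.48528615 248.91546035]
 [299.9829143  251.88324946]
 [316.59057094 253.98743827]] [[362.05561281 188.09976974]
 [356.38137408 215.97690331]
 [358.45180157 202.45070974]]
```

View pics/pre_side2.png

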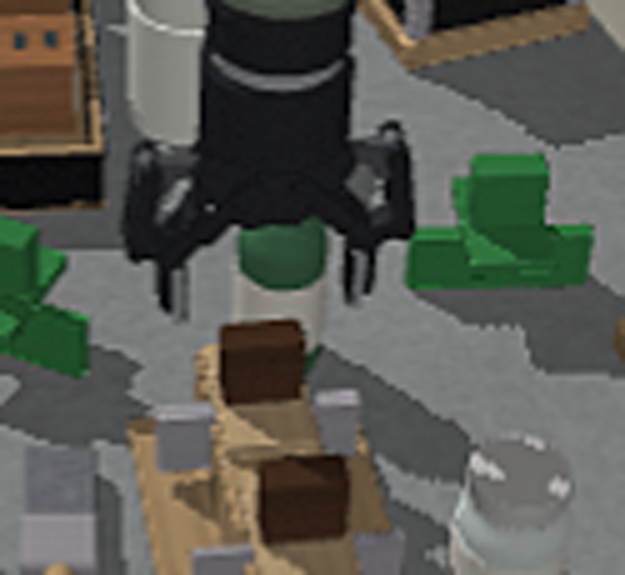

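View pics/pre_top2.png

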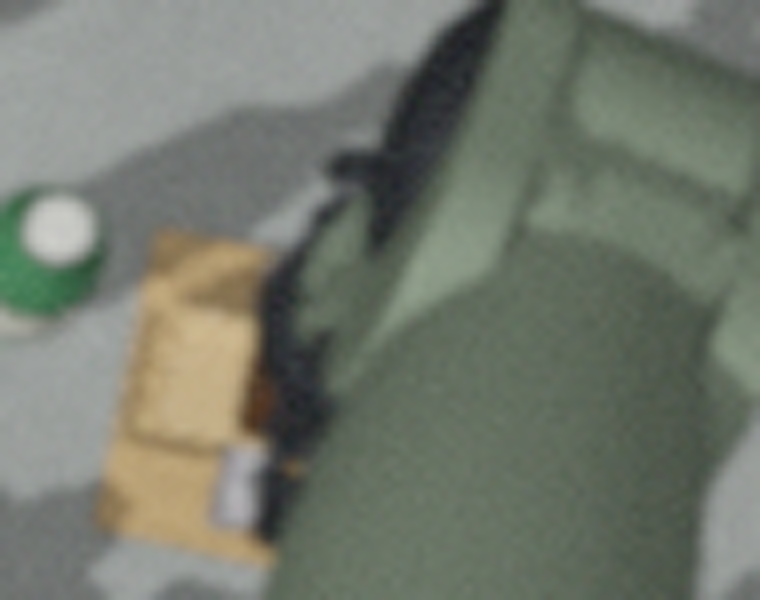

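The fingertips look about 8 px (25 mm) higher in the side view than the TCP predicts. I'll half-close the gripper, still clear of the grip, and look again.

Run:
```python
from h import *
bot.grip(0.7,30); s=st(); print(s["orientation"]); a=s["tcp_pos"]; d=np.array([np.cos(YR),np.sin(YR),0])
im=imaging.capture("side")
big=cv2.resize(im,None,fx=5,fy=5,interpolation=cv2.INTER_CUBIC)
for p in (a,a+[0,0,40],a+[0,0,80],a+d*30,a-d*30,a+d*30+[0,0,13],a-d*30+[0,0,13]):
    x,y=proj("side",p)[0]; cv2.circle(big,(int(x*5+2),int(y*5+2)),4,(0,0,255),-1)
cv2.imwrite("pics/half_side.png",big[180*5:295*5,265*5:390*5])
```

```text
t 5.14 tcp [ 573.3 -187.6   82. ] F [-0.5 -0.8 -0.3] open 0.699 q [-0.44  0.52 -0.21  0.85  0.    1.35]
[ 3.14158952e+00 -1.73590122e-05  1.35085781e+00]
```

View pics/half_side.png

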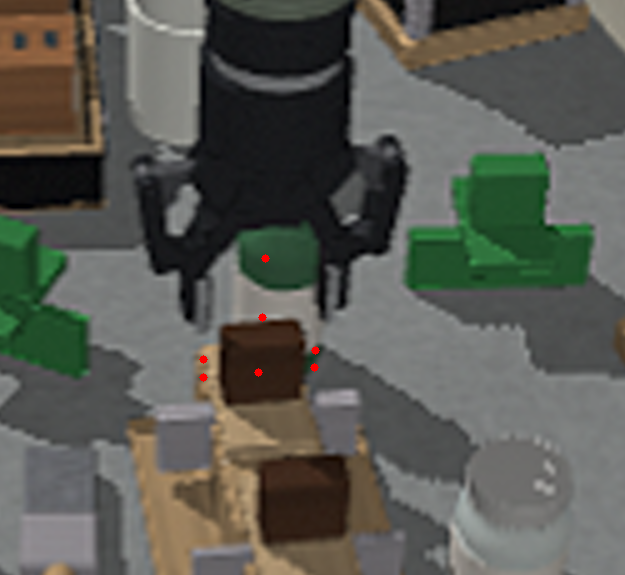

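Run:
```python
from h import *
s=cv2.imread("pics/side0.png");t=cv2.imread("pics/top0.png")
a=np.array([157.96,526.2,195.3]);yaw=2.8498; d=np.array([np.sin(yaw),-np.cos(yaw),0])
for n,im,(x0,y0) in(("side",s,(70,50)),("top",t,(40,320))):
    big=cv2.resize(im,None,fx=6,fy=6,interpolation=cv2.INTER_CUBIC)
    for p in (a,a+[0,0,73],a+d*48+[0,0,13],a-d*48+[0,0,13]):
        x,y=proj(n,p)[0]; cv2.circle(big,(int(x*6+3),int(y*6+3)),4,(0,0,255),-1)
    cv2.imwrite(f"pics/start_{n}.png",big[y0*6:(y0+90)*6,x0*6:(x0+100)*6])
```

```text
(no output)
```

View pics/start_side.png

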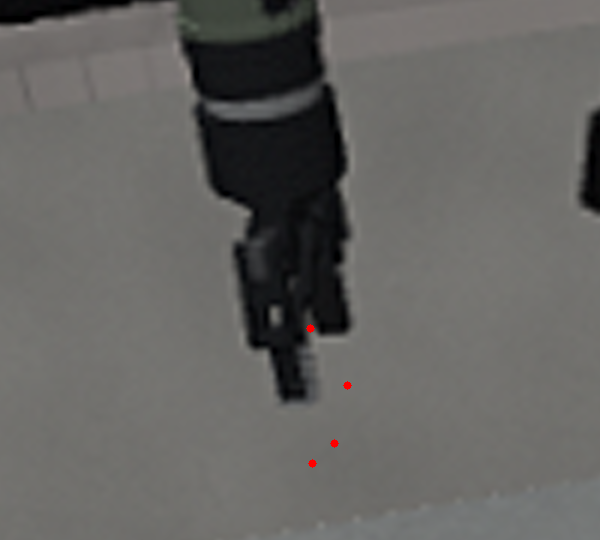

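View pics/start_top.png

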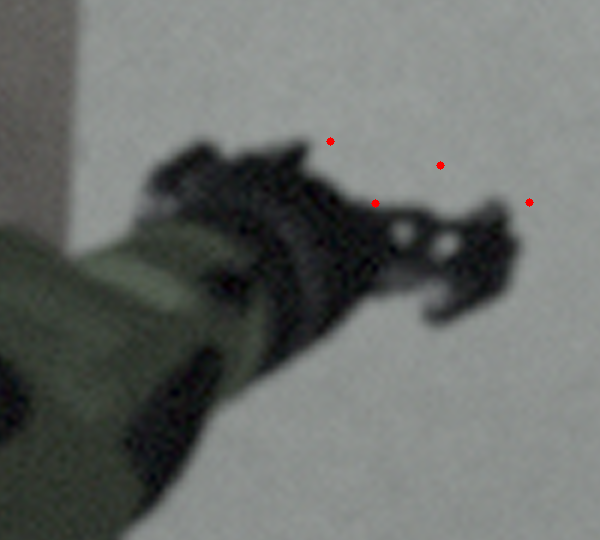

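The start image shows the same offset, so the fingertips sit about 30 mm higher than the reported TCP. I'll descend fully open with a force stop and look. The finger clearance is safe either way.

Run:
```python
from h import *
bot.grip(1.0,30); print(bot.movel([*G,54],max_speed=60,threshold=5)); s=st(); a=s["tcp_pos"]; d=np.array([np.cos(YR),np.sin(YR),0])
im=imaging.capture("side")
big=cv2.resize(im,None,fx=5,fy=5,interpolation=cv2.INTER_CUBIC)
for p in (a+[0,0,30],a+d*48+[0,0,43],a-d*48+[0,0,43]):
    x,y=proj("side",p)[0]; cv2.circle(big,(int(x*5+2),int(y*5+2)),3,(0,0,255),-1)
cv2.imwrite("pics/low_side.png",big[180*5:295*5,265*5:390*5])
```

```text
False
t 6.19 tcp [ 573.2 -187.5   53.7] F [0.  0.3 0.2] open 1.004 q [-0.44  0.55 -0.24  0.79 -0.    1.35]
```

View pics/low_side.png

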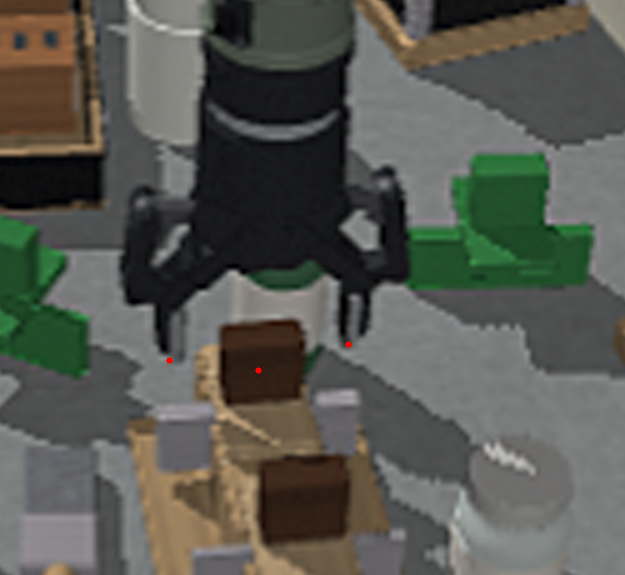

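Run:
```python
from h import *
s=st(); a=s["tcp_pos"]; d=np.array([np.cos(YR),np.sin(YR),0]); e=np.array([-d[1],d[0],0])
im=imaging.capture("top")
big=cv2.resize(im,None,fx=8,fy=8,interpolation=cv2.INTER_CUBIC)
for dz,col in((13,(0,0,255)),(43,(0,255,255))):
  for r in(42,57):
    for w in(-11,11):
      x,y=proj("top",a-d*r+e*w+[0,0,dz])[0]; cv2.circle(big,(int(x*8+4),int(y*8+4)),3,col,-1)
cv2.imwrite("pics/low_top.png",big[160*8:235*8,325*8:415*8])
```

```text
t 6.24 tcp [ 573.4 -187.7   54. ] F [-0.   0.1 -0.3] open 0.997 q [-0.44  0.55 -0.24  0.79  0.    1.35]
```

View pics/low_top.png

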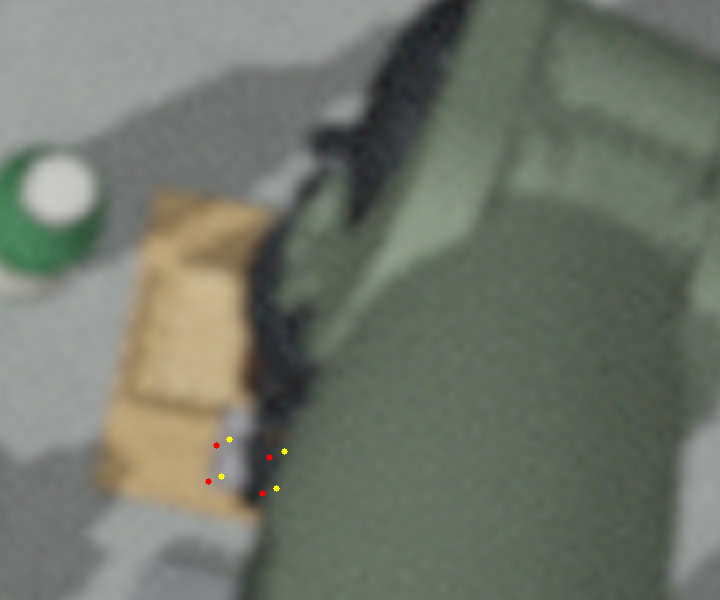

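Run:
```python
from h import *
print(bot.movel([*G,45],max_speed=60,threshold=5)); bot.grip(0.0,40); st(); bot.dwell(0.1)
crop("side",265,180,125,115,5,"grip_side.png");crop("top",325,160,90,75,8,"grip_top.png")
```

```text
False
t 7.05 tcp [ 573.7 -187.7   45.3] F [ 0.8 -0.3  2.1] open 0.513 q [-0.44  0.56 -0.24  0.77  0.    1.35]
```

View pics/grip_side.png

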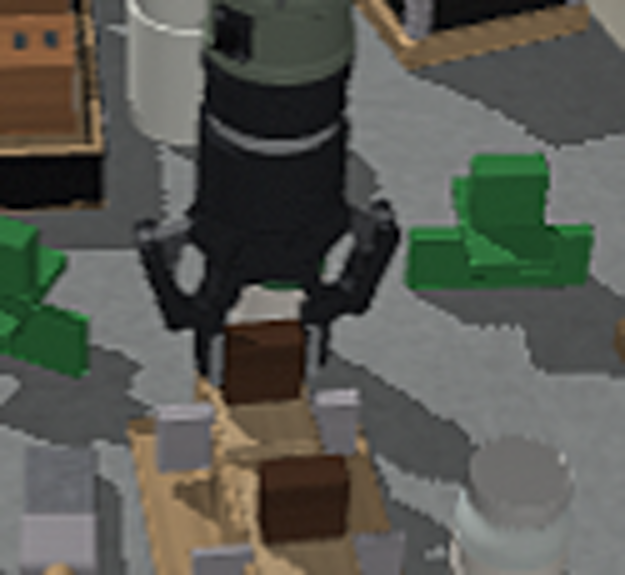

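View pics/grip_top.png

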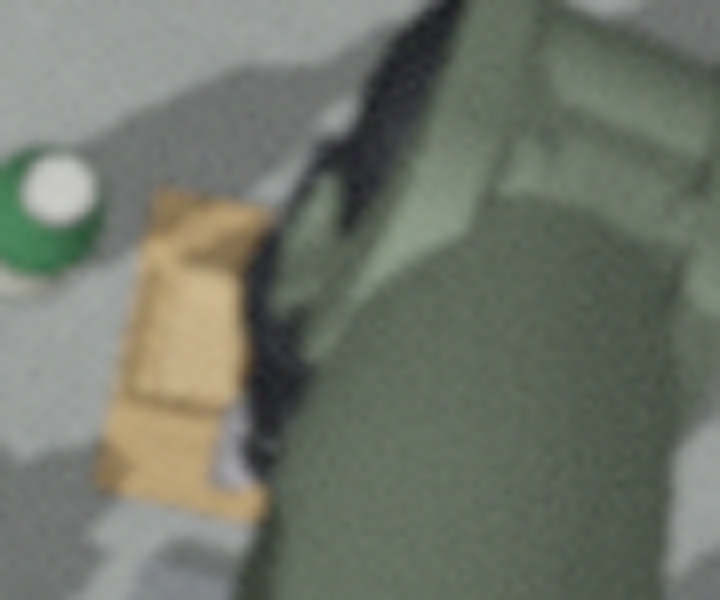

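Run:
```python
from h import *
bot.grip(0.0,60)
bot.movel([*G,200],max_speed=120); s=st()
p=cw(0,42); bot.move_ptp([*p,200],ori(YC)); st()
bot.movel([*p,108],max_speed=120); st()
crop("side",205,130,120,95,6,"ins_side.png");crop("top",180,170,110,90,7,"ins_top.png")
```

```text
t 8.91 tcp [ 572.7 -187.3  199.1] F [ 0.3 -0.2 -2.8] open 0.504 q [-0.44  0.42 -0.04  1.11 -0.    1.35]
t 10.46 tcp [535.8 229.3 199.9] F [-0.4 -0.5 -2.9] open 0.507 q [ 0.28  0.38 -0.1   1.09 -0.    2.14]
t 11.38 tcp [536.  230.3 108.7] F [ 0.3  0.7 -1.9] open 0.509 q [ 0.28  0.46 -0.23  0.88  0.    2.14]
```

View pics/ins_side.png

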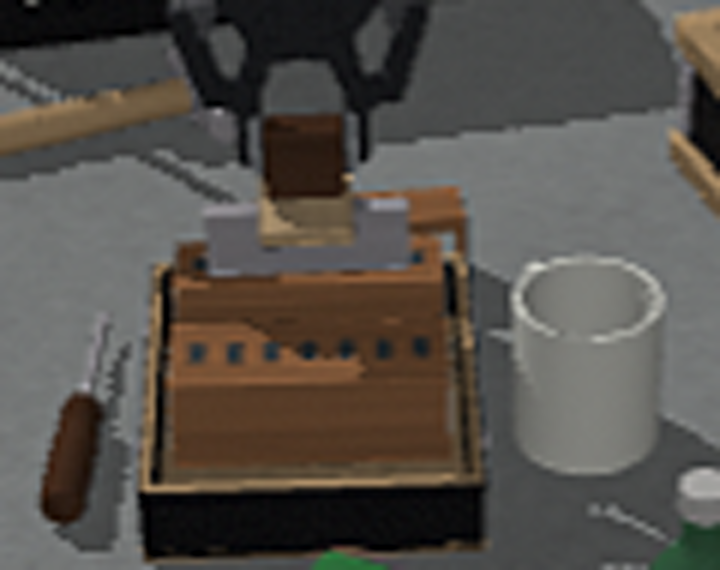

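View pics/ins_top.png

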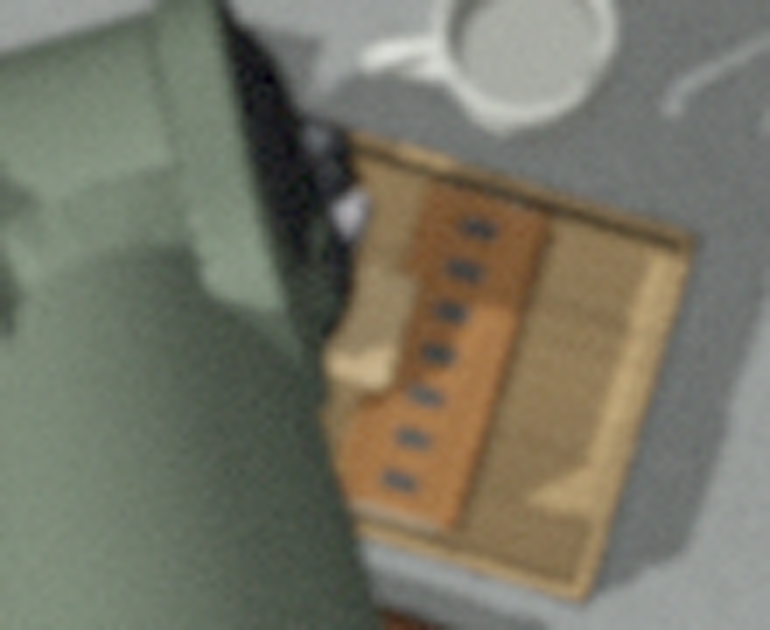

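Run:
```python
from h import *
for nm,x,y,z in(("botL",-55,36,83.4),("botR",55,36,83.4),("topL",-55,36,123.4),("topR",55,36,123.4)):
    q=proj("side",[*cw(x,y),z])[0]; print(nm,((q-[205,130])*6+2.5).round(0))
# observed bottom corners -> world at z=83.4 -> case frame
f=lambda x,y:((x+.5)/6-.5+205,(y+.5)/6-.5+130)
for p in([210,277],[408,264]):
    P=onz("side",[f(*p)],83.4)[0][:2]-C; c,s=np.cos(YC),np.sin(YC); print(P@[c,s],P@[-s,c])
# bar right edge corner in top view: z 133.4 ; crop (417,290),(390,390)
g=lambda x,y:((x+.5)/7-.5+180,(y+.5)/7-.5+170)
for p in([416,283],[392,388]):
    P=onz("top",[g(*p)],130)[0][:2]-C; print("bar",P@[c,s],P@[-s,c])
```

```text
botL [207. 276.]
botR [409. 269.]
topL [203. 214.]
topR [408. 207.]
-53.55403388331812 35.045316600392844
54.6292088279161 41.00624638399497
bar 23.374771498537353 1.4082153585701669
bar -23.070863553261386 -1.9018070955225477
```

Run:
```python
from h import *
p=cw(0,42.5); o=ori(YC-np.radians(3))
bot.movel([*p,95],rot=o,max_speed=100); st()
print(bot.movel([*p,56],max_speed=60,threshold=6)); s=st()
print(bot.movel([*p,46],max_speed=20,threshold=4)); s=st()
crop("side",205,130,120,95,6,"in_side.png")
```

```text
t 11.76 tcp [535.1 230.7  95.1] F [-0.1 -0.4 -1.2] open 0.505 q [ 0.28  0.47 -0.25  0.85 -0.    2.19]
False
t 12.56 tcp [535.6 230.8  56.1] F [ 0.5  0.  -2.3] open 0.505 q [ 0.28  0.51 -0.29  0.77 -0.    2.19]
True
t 12.97 tcp [535.9 230.9  49.4] F [0.5 0.  4.9] open 0.506 q [ 0.28  0.52 -0.3   0.75  0.    2.19]
```

View pics/in_side.png

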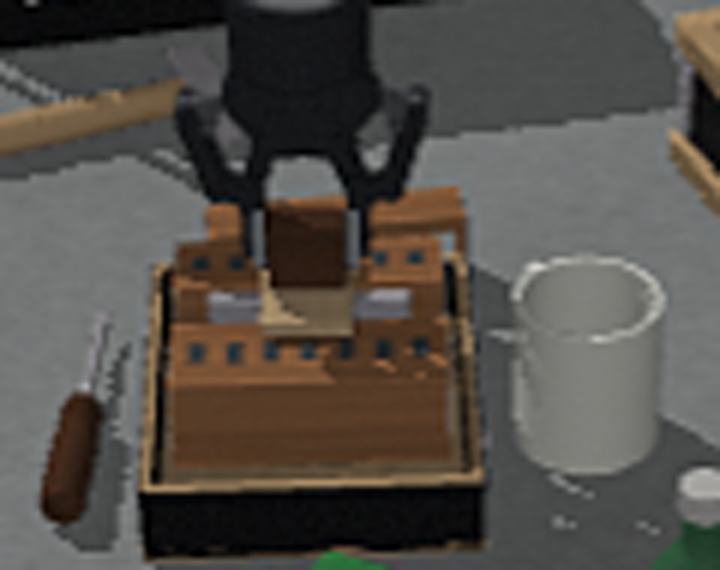

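Home at the expected height. Now I'll release, go behind the loose block, and look.

Run:
```python
from h import *
bot.grip(1.0,40); p=cw(0,42.5)
bot.movel([*p,115],max_speed=150)
p=cw(0,-68); bot.movel([*p,115],rot=ori(YC),max_speed=200); bot.grip(0.0,40)
print(bot.movel([*p,8],max_speed=120,threshold=6)); st()
crop("side",205,130,120,95,6,"push0_side.png");crop("top",180,170,110,90,7,"push0_top.png")
```

```text
False
t 16.61 tcp [504.7 124.9   8.6] F [0.4 0.8 0.4] open -0.001 q [ 0.1   0.48 -0.51  0.58 -0.    1.96]
```

View pics/push0_side.png

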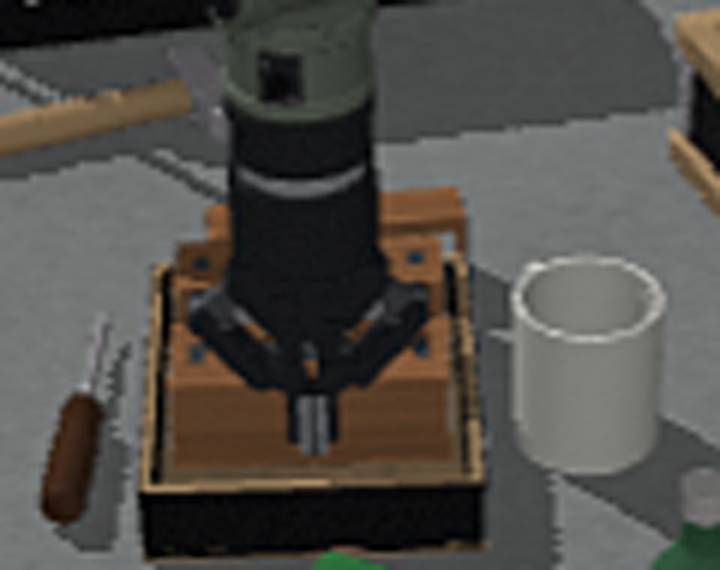

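View pics/push0_top.png

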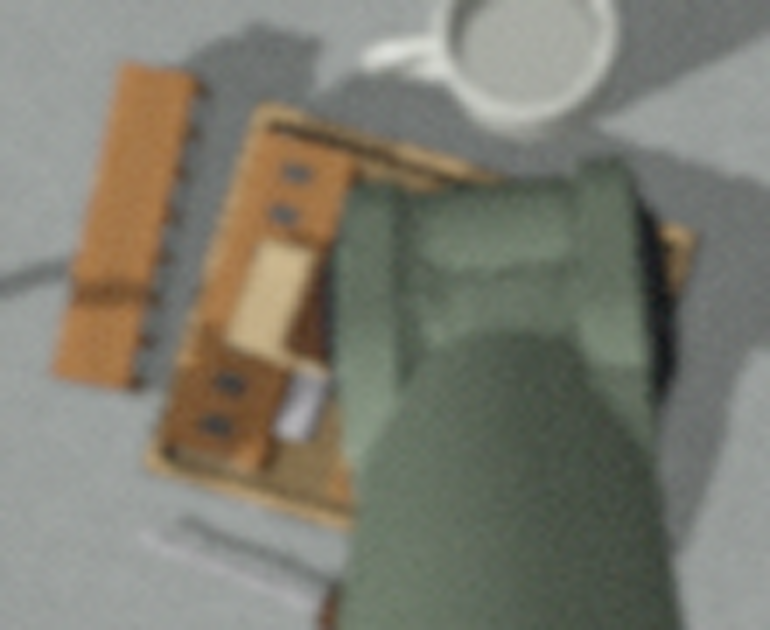

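Run:
```python
from h import *
c,s_=np.cos(YC),np.sin(YC)
def cy(): 
    s=bot.get_state(); return ((s["tcp_pos"][:2]-C)@[-s_,c]).round(1),(s["contact_force"][:2]@[-s_,c]).round(1)
r=bot.movel([*cw(0,-58),8],max_speed=40,threshold=12);print(r,cy())
for y in range(-56,-14,2):
    r=bot.movel([*cw(0,y),8],max_speed=30,threshold=11); k=cy(); print(y,r,k,end=' ')
    if r and abs(k[1])>11 or abs(k[1])>14: break
st()
crop("side",205,130,120,95,6,"push1_side.png");crop("top",180,170,110,90,7,"push1_top.png")
```

```text
False (np.float64(-57.7), np.float64(-0.6))
-56 False (np.float64(-56.0), np.float64(0.6)) -54 False (np.float64(-54.0), np.float64(0.3)) -52 False (np.float64(-51.9), np.float64(0.3)) -50 False (np.float64(-50.4), np.float64(-3.1)) -48 False (np.float64(-49.2), np.float64(-5.1)) -46 False (np.float64(-47.3), np.float64(-5.8)) -44 False (np.float64(-45.4), np.float64(-5.3)) -42 False (np.float64(-43.4), np.float64(-6.6)) -40 False (np.float64(-41.4), np.float64(-4.9)) -38 False (np.float64(-39.4), np.float64(-5.5)) -36 False (np.float64(-37.4), np.float64(-5.8)) -34 False (np.float64(-35.4), np.float64(-6.0)) -32 False (np.float64(-33.5), np.float64(-5.4)) -30 False (np.float64(-31.5), np.float64(-6.6)) -28 False (np.float64(-29.6), np.float64(-6.3)) -26 False (np.float64(-27.6), np.float64(-6.0)) -24 False (np.float64(-27.6), np.float64(-11.6)) -22 False (np.float64(-27.8), np.float64(-17.1)) t 21.61 tcp [515.7 163.3   8. ] F [ -4.3 -16.6   7.2] open 0.002 q [ 0.18  0.51 -0.44  0.62 -0.01  2.04]
```

View pics/push1_side.png

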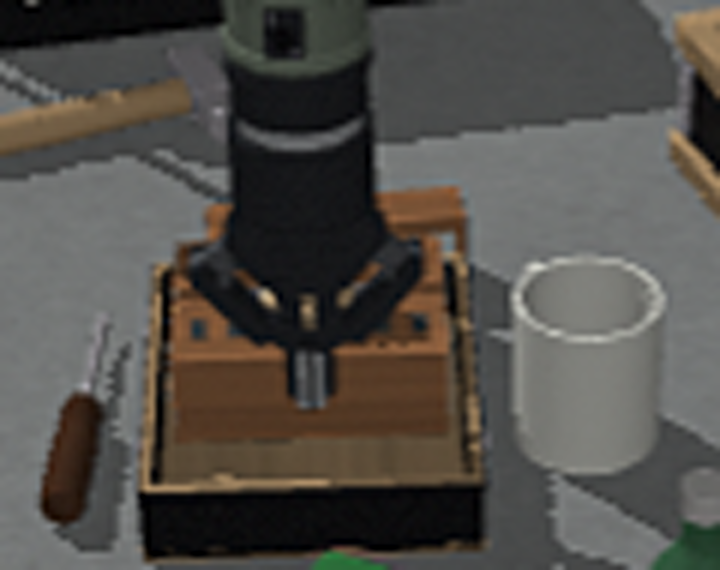

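It stalls at -27.7, as predicted, so the blade is nipped. I'll back off and look.

Run:
```python
from h import *
bot.movel([*cw(0,-48),8],max_speed=60); st()
bot.movel([*cw(0,-48),115],max_speed=150)
bot.movel([*cw(0,-130),150],max_speed=250); st()
crop("side",205,130,120,95,6,"nip_side.png");crop("top",180,170,110,90,7,"nip_top.png")
```

```text
t 22.29 tcp [509.9 144.1   8.1] F [ 0.3  0.8 -0. ] open -0.003 q [ 0.14  0.49 -0.48  0.6   0.    1.99]
t 23.67 tcp [486.1  65.  149.4] F [ 0.3  0.4 -0.1] open -0.0 q [-0.02  0.26 -0.42  0.9   0.    1.84]
```

View pics/nip_side.png

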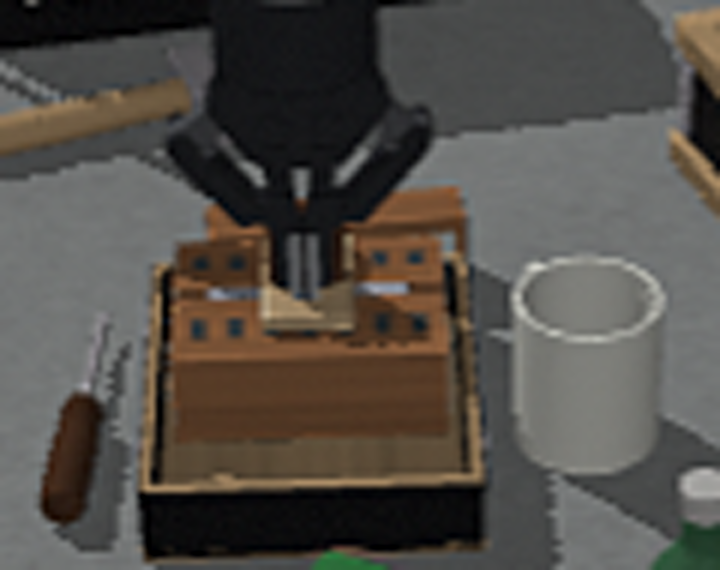

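View pics/nip_top.png

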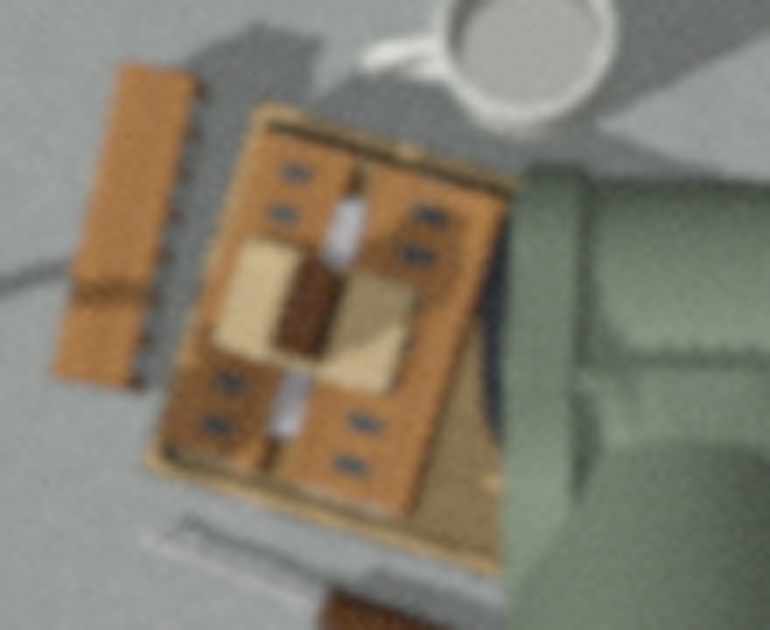

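Run:
```python
from h import *
g=lambda x,y:((x+.5)/7-.5+180,(y+.5)/7-.5+170)
c,s=np.cos(YC),np.sin(YC)
for n,p,z in(("stubfar",(351,196),64),("stubnear",(285,436),64),("gripc",(308,311),114),("bar1",(258,240),74),("bar2",(416,285),74),("bar3",(385,392),74),("bar4",(214,340),74)):
    P=onz("top",[g(*p)],z)[0][:2]-C; print(n,(P@[c,s]).round(1),(P@[-s,c]).round(1))
```

```text
stubfar 57.3 49.2
stubnear -55.8 45.7
gripc -0.7 45.0
bar1 25.4 82.1
bar2 26.0 7.7
bar3 -24.2 7.0
bar4 -23.4 87.7
```

Run:
```python
from h import *
p=cw(0.3,46.7)
bot.movel([*cw(0,-100),160],max_speed=200); bot.grip(1.0,60)
bot.movel([*p,160],rot=ori(YC-np.radians(1)),max_speed=200)
print(bot.movel([*p,49.5],max_speed=100,threshold=6)); st()
bot.grip(0.0,60); s=st(); crop("side",205,130,120,95,6,"re_side.png")
```

```text
False
t 27.0 tcp [537.5 234.9  50.2] F [-0.4  0.1 -0.2] open 0.998 q [ 0.29  0.52 -0.29  0.76  0.    2.16]
t 27.47 tcp [537.  234.9  50.1] F [-1.8  0.5  5.5] open 0.503 q [ 0.29  0.52 -0.29  0.76  0.    2.16]
```

View pics/re_side.png

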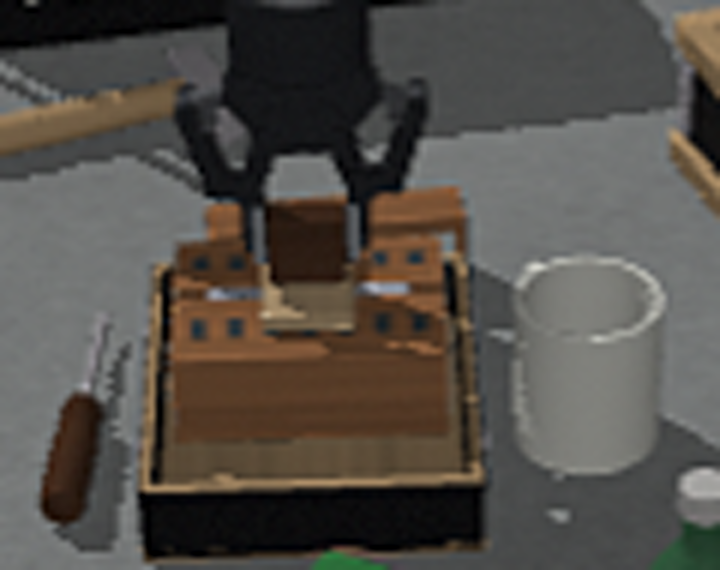

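Run:
```python
from h import *
q=bot.get_state()["tcp_pos"]; p=cw(0.3,46.7)
for z in(55,60,65,70,75,85,100): bot.movel([*p,z],max_speed=25); st()
bot.movel([*p,115],max_speed=80)
crop("side",205,110,120,95,6,"up_side.png");crop("top",180,170,110,90,7,"up_top.png")
```

```text
t 27.88 tcp [536.5 235.   54.8] F [ 0.1  1.1 -2.6] open 0.504 q [ 0.29  0.52 -0.28  0.77  0.    2.16]
t 28.23 tcp [536.9 234.8  60.4] F [-1.9  2.8 -0.7] open 0.506 q [ 0.29  0.51 -0.28  0.78  0.    2.16]
t 28.58 tcp [537.2 234.7  65.5] F [-0.2  2.3 -0.4] open 0.504 q [ 0.29  0.51 -0.27  0.79 -0.    2.16]
t 28.93 tcp [537.2 234.7  70.5] F [-0.8  1.3 -0.1] open 0.504 q [ 0.29  0.5  -0.27  0.8  -0.    2.16]
t 29.28 tcp [537.1 234.7  75.4] F [-0.2  1.6 -1.1] open 0.508 q [ 0.29  0.49 -0.26  0.81 -0.    2.16]
t 29.83 tcp [537.3 234.6  85.5] F [-0.7  1.7 -0.7] open 0.505 q [ 0.29  0.48 -0.25  0.83 -0.    2.16]
t 30.58 tcp [536.8 234.5 100. ] F [ 0.7  0.5 -3.1] open 0.506 q [ 0.29  0.47 -0.23  0.87 -0.    2.16]
```

View pics/up_side.png

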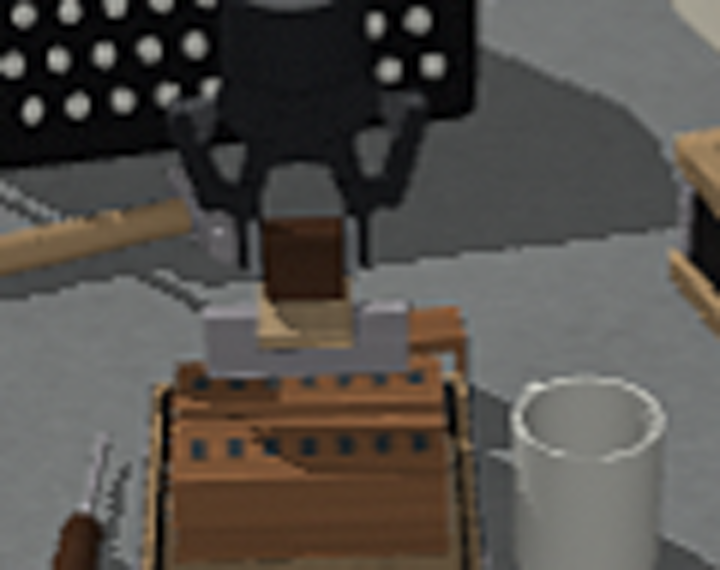

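View pics/up_top.png

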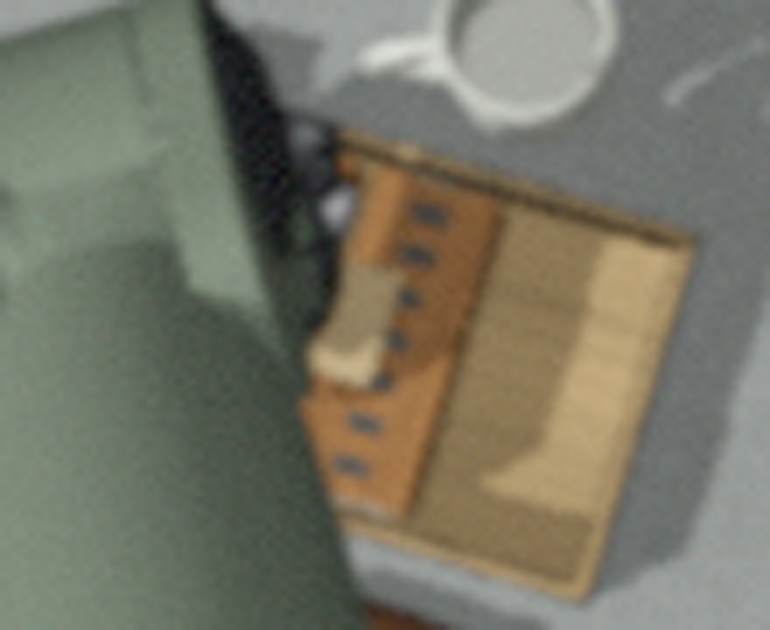

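The drag showed as a 2–3 N lateral pull, and the block looks unmoved. With the arm away from the rack, I'll measure the empty slot and the gap.

Run:
```python
from h import *
im=imaging.capture("top"); cv2.imwrite("pics/full_top2.png",im); crop("top",325,165,95,75,8,"slot_top.png",im)
im=imaging.capture("side"); cv2.imwrite("pics/full_side2.png",im); crop("side",265,210,125,115,5,"slot_side.png",im)
```

```text
(no output)
```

View pics/slot_top.png

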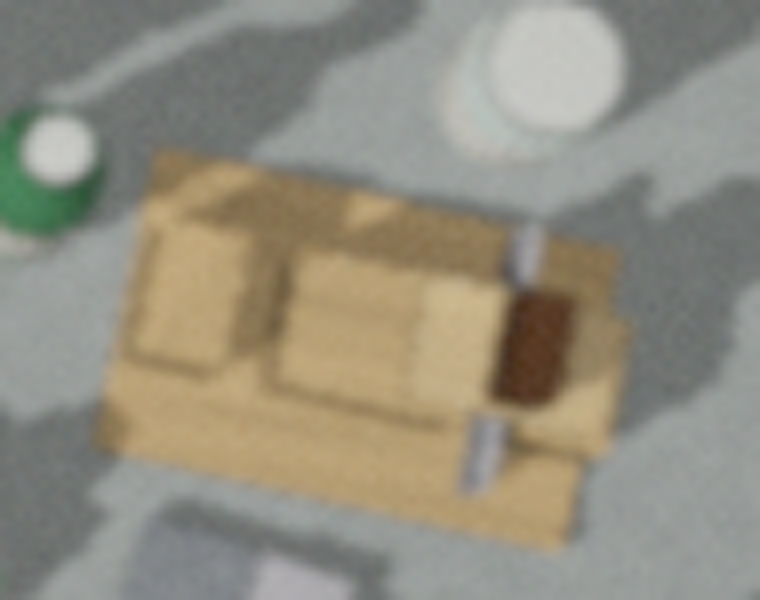

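View pics/slot_side.png

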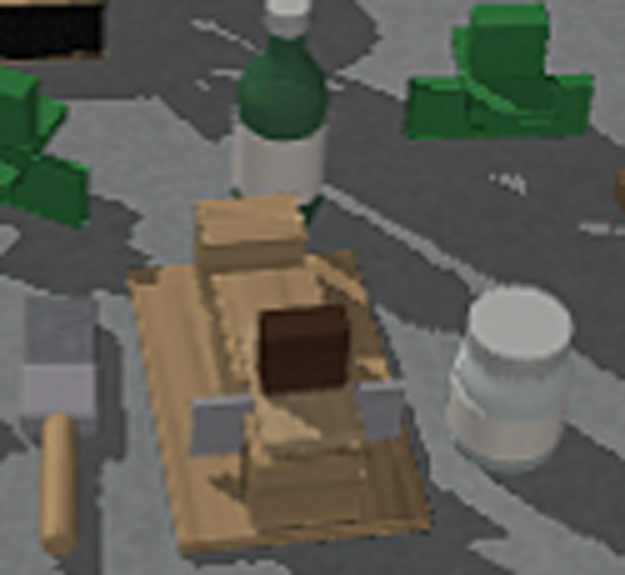

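Run:
```python
from h import *
f=lambda x,y,x0=325,y0=165,k=8: ((x+.5)/k-.5+x0,(y+.5)/k-.5+y0)
P=onz("top",[f(253,232),f(220,372),f(296,244),f(264,384)],60);print(P.round(1).tolist(),P.mean(0).round(1))
d=P[0]-P[1];print(np.degrees(np.arctan2(d[1],d[0])),np.linalg.norm(d)); 
t=cv2.imread("pics/full_top2.png")
# profile across slot along rack y at x offsets
ex=np.array([np.cos(YR),np.sin(YR)]);ey=np.array([-ex[1],ex[0]])
for xo in(-15,-5,5,15):
    q=proj("top",[[*(np.array([573.5,-188.5])+ex*xo+ey*v),60] for v in range(-30,31,2)])
    v=cv2.remap(t,q[:,0].astype(np.float32)[:,None],q[:,1].astype(np.float32)[:,None],1)[:,0,1]; print(xo,v.tolist())
```

```text
[[605.2, -185.4, 60.0], [548.6, -171.0, 60.0], [600.3, -202.7, 60.0], [543.7, -188.6, 60.0]] [ 574.4 -186.9   60. ]
-14.2739565199218 58.421010617325784
-15 [167, 166, 165, 165, 166, 167, 167, 165, 160, 152, 139, 129, 127, 125, 122, 120, 119, 118, 120, 124, 135, 146, 154, 158, 161, 163, 163, 162, 163, 164, 161]
-5 [161, 161, 160, 161, 161, 159, 158, 156, 151, 139, 123, 109, 98, 101, 107, 116, 118, 119, 119, 124, 132, 147, 157, 161, 162, 163, 162, 161, 160, 162, 164]
5 [156, 156, 155, 155, 156, 156, 155, 153, 149, 138, 124, 108, 102, 103, 111, 116, 119, 118, 120, 128, 139, 149, 156, 160, 161, 162, 162, 164, 166, 166, 166]
15 [158, 158, 159, 159, 159, 161, 161, 159, 153, 144, 127, 112, 98, 103, 110, 117, 120, 121, 124, 128, 136, 143, 152, 156, 160, 161, 162, 163, 166, 168, 167]
```

Run:
```python
from h import *
p=cw(0.3,46.7); S=[573.7,-188.6]
bot.movel([*p,200],max_speed=120)
bot.move_ptp([*S,200],ori(YR-np.radians(1))); bot.movel([*S,100],max_speed=120); st()
im=imaging.capture("side"); crop("side",265,180,125,115,5,"ret_side.png",im)
for nm,x,y,z in(("botL",-55,-6,74),("botR",55,-6,74),("topL",-55,-6,114),("topR",55,-6,114)):
    c,s=np.cos(YR),np.sin(YR); q=proj("side",[S[0]+c*x-s*y,S[1]+s*x+c*y,z])[0]; print(nm,((q-[265,180])*5+2).round(0))
```

```text
t 34.53 tcp [ 574.4 -188.8  100.8] F [-0.4 -0.1 -2.3] open 0.506 q [-0.44  0.5  -0.18  0.89  0.    1.37]
botL [159. 402.]
botR [363. 383.]
topL [161. 346.]
topR [368. 328.]
```

View pics/ret_side.png

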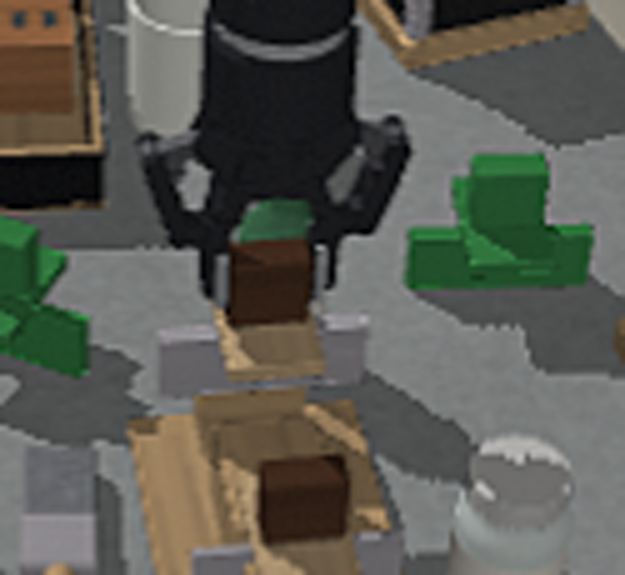

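Run:
```python
from h import *
S=[573.7,-189.4]
print(bot.movel([*S,66],max_speed=60,threshold=5)); st()
print(bot.movel([*S,52],max_speed=40,threshold=5)); st()
print(bot.movel([*S,43],max_speed=20,threshold=4)); st()
crop("side",265,180,125,115,5,"hung_side.png")
```

```text
False
t 35.3 tcp [ 573.7 -189.4   65.9] F [ 0.1  0.1 -1.9] open 0.508 q [-0.44  0.54 -0.22  0.82 -0.    1.37]
False
t 35.8 tcp [ 573.4 -189.3   51.7] F [ 0.3  0.2 -1.9] open 0.508 q [-0.44  0.55 -0.24  0.79  0.    1.37]
True
t 36.17 tcp [ 574.1 -189.6   46.1] F [-0.4  0.   4.4] open 0.504 q [-0.44  0.56 -0.24  0.77 -0.    1.37]
```

View pics/hung_side.png

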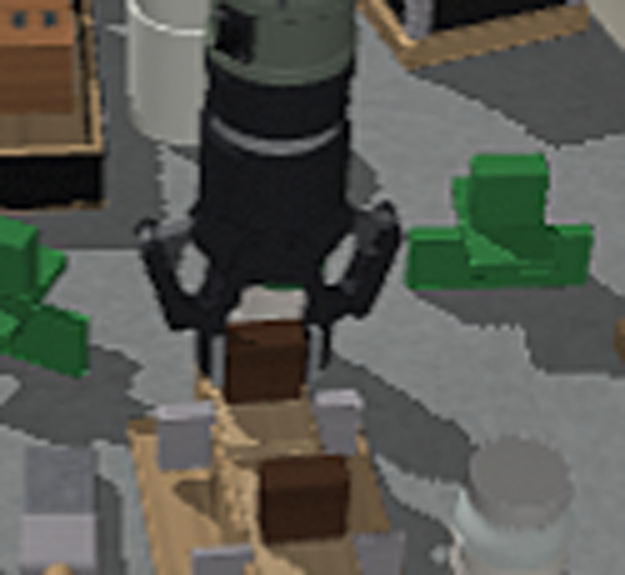

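Home at 46.1, as predicted. I'll release, withdraw, and check.

Run:
```python
from h import *
bot.grip(1.0,40); bot.movel([573.7,-189.4,180],max_speed=120)
bot.movel([400,-60,230],max_speed=250); st()
t=imaging.capture("top"); s=imaging.capture("side"); cv2.imwrite("pics/end_top.png",t); cv2.imwrite("pics/end_side.png",s)
crop("top",180,160,230,100,3,"end_top_c.png",t); crop("top",325,165,95,75,8,"end_rack.png",t);crop("top",180,170,110,90,7,"end_case.png",t)
```

```text
t 39.03 tcp [400.9 -60.5 229.9] F [-0.6 -0.6  0.5] open 0.997 q [-0.33  0.03 -0.47  1.07  0.    1.48]
```

View pics/end_rack.png

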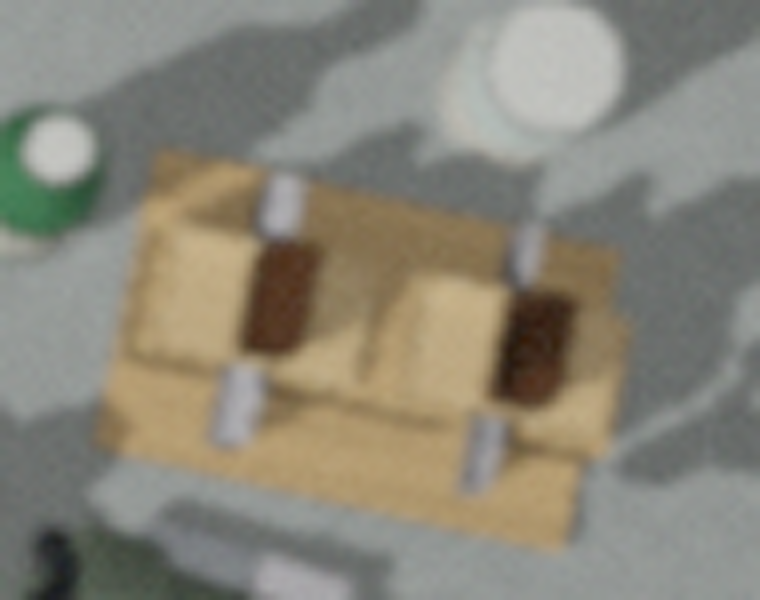

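View pics/end_case.png

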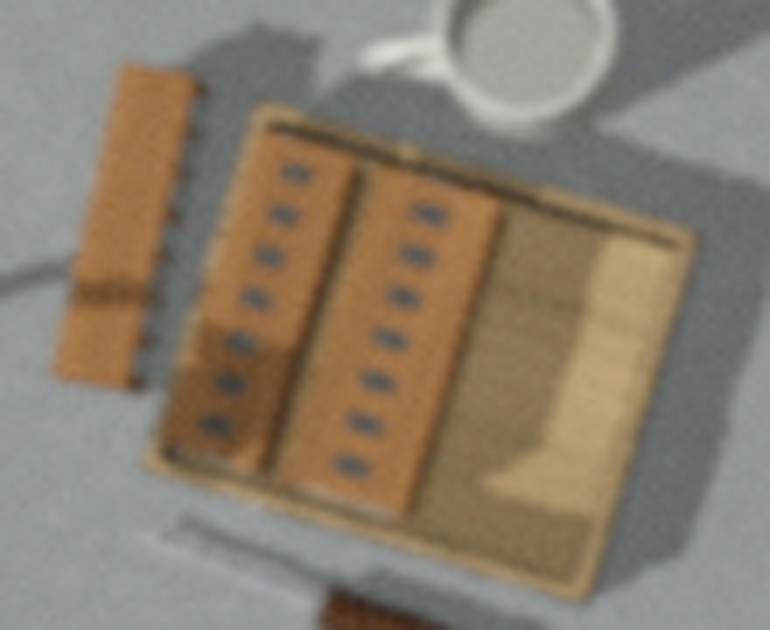

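View pics/end_side.png

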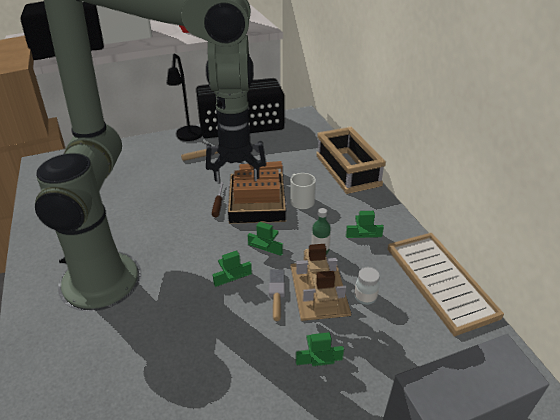

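The thick gauge hangs just as it did at the start. The thin gauge and bystanders are unmoved, and the block sits with a gap of about 12 mm. Handing in.

Run:
```python
from h import *
bot.sign_off()
```

```text
the job is handed in; nothing more can be done
```

I carried out every step and handed the job in at about 39 s of robot time. No verdict was reported.

**What I did:** I took the thick gauge from the rack's +y slot; its blade measured about 5.2 px wide against 3.3 px for the other. I lowered it home in the gap, let go, and pushed the loose block up until it stalled at about 17 N with the blade nipped. Then I backed off, regripped the gauge, drew it straight up and hung it back in the same slot.

**Last checks:**
- **Gauge:** it hangs upright and released in its slot. The bar met the rails at the expected height, and in the top view it sits as it did at the start.
- **Gap:** it looks like about 12 mm. The block moved roughly 23 mm from a starting gap of about 34.5–35.5 mm.
- **Other things:** the thin gauge and the bystanders look unmoved.

**What disagreed or stayed unconfirmed:**
- **Fingertip height:** in the pictures the fingertips sit about 30 mm higher than the reported TCP, so I corrected all working heights for it.
- **Drag while drawing up:** the wrist showed no clear vertical pull at the stops. I saw only a sideways force of about 1.5 to 3.4 N, so the 1.5 N drag is likely but not directly confirmed.

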